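# Hold up the blade guard of a wire cut-and-strip machine

## Task

The fitter is about to brush the scrap off the blades of the wire cut-and-strip machine. With the guard still down, push the open scrap drawer fully home until it clicks in at its catch, then raise the clear guard by its black grip bar to 50 degrees above its shut position and hold it there: the guard drops shut by itself, so finish still holding it up at that angle. Leave the tub, the reel, the oiler and the screwdriver on the bench where they are.

Things in the scene. Friction and masses are not known exactly. Their poses are not given: they have to be found in the camera images.
- machine: Cream wire cut-and-strip machine, fixed, 320 deep x 340 wide x 160 high (mm). Origin: on the bench, mid-width, 170 behind its front face. Its +x points from front to back (the front looks roughly to the robot), +y to the operator's left. Front ledge 82 high, from x = -170 to the guard's front panel at x = -95, with keypad and a stop button 22 high at y = -125. Housing 160 high behind x = +50.
- scrap_drawer (a joint): How far the scrap drawer is open, m: 0 fully home, at most 0.09. It slides along the machine's x axis (push towards +x to close) with about 1 N friction. From about 11 to 4 mm before home a sprung roller catch resists with up to about 6 N; past that it pulls the drawer in and holds it against its stop.
- drawer_bar (a point): Middle of the drawer's dark steel bow handle: a round bar 10 thick, 90 long along the machine's y, 30 in front of the blue drawer front (148 wide, 52 high), its centre 40 above the bench. At home it lies at machine x = -208, y = -40 (38 in front of the ledge's front face).
- guard (a joint): Opening angle of the guard, rad: 0 shut, 0.873 is 50 degrees, stop at 1.45. It turns about the hinge line (along the machine's y) at its rear top edge; the front goes up and back. Its weight (about 0.4 kg) and a weak spring shut it from any angle when let go; about 3.5 to 5 N at the grip bar, square to its radius, holds it.
- guard_hinge (a point): Middle of the guard's hinge line, at machine x = +50, y = 0, 165 above the bench. The guard is a clear L-shaped cover with yellow edges, 300 wide: a top panel reaching 145 forward from the hinge and a front panel hanging to 69 below the hinge line.
- grip_bar: Black bow handle on the guard's front panel. Origin: middle of its round bar, 12 thick, 110 long along the machine's y, 35 in front of the panel, free above and below between its two end arms. With the guard shut the bar is 180 in front of and 15 below the hinge line, 150 above the bench, 68 above the ledge. Its x axis points from bar to panel and turns with the guard.
- terminal_tub: Open blue tub of brass terminals, 100 x 130 x 50, loose, beside or in front of the machine; leave alone. Origin: centre of its underside.
- oiler: White oiler bottle with red cap, 42 diameter, 120 high, loose, beside or in front of the machine; leave alone. Origin: centre of its underside.
- terminal_reel: Reel of brass terminals lying flat, 110 diameter, 34 high, loose, beside or in front of the machine; leave alone. Origin: centre of its underside.
- screwdriver: Screwdriver with red handle, 180 long, lying loose in front of the machine's left side; leave alone.

How it is judged:
By the outcome, as a careful person would: the job done as asked, in the order asked, and still so for the second after the job is handed in, while the arm keeps its last pose, push and grip.
It also fails if it takes over 48 s, if anything falls off the work surface, if the arm or the gripper's body presses on something with over 40 N, if the wrist force passes 120 N, or if a joint passes its speed limit or range.

## Robot

A 6-joint arm with a two-finger parallel gripper is mounted at the origin on the work surface. World frame = base frame: x ahead of the robot, y to its left, z up, the work surface at z = 0. Lengths are in m, angles in rad, forces in N, time in s.
With the tool pointing down it reaches from about 0.3 to 0.75 m from the base axis. Payload 8.5 kg.
Tool frame: the origin (TCP) lies midway between the tips of the shut fingers; the grasp point (between the pads) lies 19 mm behind it (r.grip_depth is the distance from the TCP to the grasp point, in m); z points along the fingers, y is the line along which they close (so a half turn about z gives the same grasp; the last joint's range is limited). The gripper opens to 88 mm and grips with 3 to 60 N. Pads are 18 mm wide; open, the fingers measure 123 mm over their backs; the gripper's body (75 mm by 187 mm) begins 45 mm behind the grasp point.
Start: joints at [1.045, 0.381, 1.297, -0, 1.464, -0.215], TCP at [0.168, 0.524, 0.217] pointing down, gripper open.
Joint ranges: [-3.11, 3.11], [-0.89, 2.33], [0.22, 2.48], [-1.42, 4.56], [0.17, 2.85], [-2.88, 2.88]. Speed limits (rad/s): [2.39, 2.39, 3.14, 3.14, 3.14, 3.14].

## Interface

Orientations are given as a unit quaternion [x, y, z, w].
In Python, from plant import r, optics, workorder gives the robot as it stands.
- The arm moves only by the tool play_rows, never from a script. Its argument "moves" is a list of rows, each a list of 3 entries, a list of its own where there are three numbers: the gripper's target within -1 to 1 (fully open at 1, half-way at 0, shut at -1), then the shift along the tool's x, y, z in cm, then the turn, a rotation vector about the tool's x, y, z in degrees. A call has 1 to 20 rows; each row is the pose to reach, as a shift and turn from the pose commanded when the call began, along the tool's axes at that moment; what a row does not reach only later rows make up. A row lasts 1/8 s, in which the tool goes at most 62.5 mm and 10.7 degrees, less where a joint would pass 70% of its speed; a pose out of reach is approached as far as the arm can. A call with a gripper value outside its range is refused whole. The fingers move at their own pace and stop on an object; "grip_force" is the grip in N (left out, the last holds). Time passes only in rows, so rows that repeat a pose let the fingers close. It gives the time, the measured TCP pose, the force, the opening and the grip force at its end, in the units of the state.
- r.observe(): the state, without advancing time (a new reading comes with each control period).
- optics.camera(name): name is "side" or "top" or "wrist"; returns a dict with "image" (480x640x3 uint8, red, green, blue), "camera_matrix" (3x3 intrinsics, pixels), "cam_to_world" (4x4, takes a point from camera to world coordinates); the wrist camera has in their place "mount" (4x4, takes a point from camera to tool coordinates, whose origin is the TCP and whose axes are the flange's). Camera axes: x right, y up, looking along -z (the intrinsics and any distortion apply to the point x, -y, -z); pixel columns grow to the right and rows downward; lengths in m; the calibration is good to about 2 mm. A picture is of the moment at which its call begins: read the wrist's pose just before it. There is no depth.
- workorder.finish_job(): hands the job in; it is judged then, once.
The state is a dict: "time": time; "qpos": joint angles; "joint_vel": joint speeds; "joint_efforts": joint torques, N m; "eef_pos": TCP position; "orientation": TCP orientation; "contact_force": force on the tool from outside, world axes, zero at the start; "moment": the same for the moment, N m; "grip_width": finger opening in m; "finger_force": force on a finger pad.
Only numpy, scipy, OpenCV 4.12 (cv2) and the standard library are available. Lean on these libraries where they do the work, as an engineer would, in place of code of your own. Each camera call takes 0.05 s, during which the arm holds its last target. There are 200 camera calls.

## Working session

There is one attempt and no reset: what is moved stays moved. The work goes in short steps, Python scripts to look and compute and a tool call to move; the robot and the scene stay as the last step left them, time stands still between calls to the robot, and variables do not carry over. Pictures are saved under pics/ and viewed, at most 10 in all, crops included, and the job is handed in when it is done.

Besides the shell and the picture viewer there is one more tool, called by a JSON object that holds its "api" and its "payload". play_rows: Moves the arm, as the interface text tells. Its arguments: {"type":"object","properties":{"moves":{"type":"array","items":{"type":"array"}},"grip_force":{"type":"number"}},"required":["moves"]}

```bash
mkdir -p pics
python3 - <<'E'
from plant import r, optics
import cv2,numpy as np
for n in ["side","top"]:
    c=optics.camera(n); cv2.imwrite(f"pics/{n}0.png",c["image"][:,:,::-1]); print(n,c["camera_matrix"].tolist(),np.round(c["cam_to_world"],4).tolist(),[k for k in c])
s=r.observe(); print(s)
E
```

```text
side [[521.739244225968, 0.0, 311.4063442687177], [0.0, 521.739244225968, 229.6700614840136], [0.0, 0.0, 1.0]] [[0.9958, 0.0627, -0.0665, 0.471], [-0.0912, 0.6309, -0.7705, -0.948], [-0.0063, 0.7734, 0.6339, 0.8861], [0.0, 0.0, 0.0, 1.0]] ['image', 'camera_matrix', 'cam_to_world']
top [[544.0348801276764, 0.0, 321.563146959104], [0.0, 544.0348801276764, 233.06955991078036], [0.0, 0.0, 1.0]] [[0.0222, 0.9785, -0.205, 0.2688], [-0.9997, 0.0228, 0.0003, -0.0272], [0.0049, 0.2049, 0.9788, 1.4746], [0.0, 0.0, 0.0, 1.0]] ['image', 'camera_matrix', 'cam_to_world']
{'time': 0.1, 'qpos': array([ 1.04469443e+00,  3.81095662e-01,  1.29808615e+00,  4.79368948e-07,
        1.46355908e+00, -2.15299898e-01]), 'joint_vel': array([-0.00061788, -0.00185833, -0.00277492,  0.0001049 , -0.00077895,
       -0.00014058]), 'joint_efforts': array([ 3.96892719e-03, -4.38647819e+01, -2.24914008e+01,  7.14627793e-02,
        3.42106575e-02, -2.44824440e-05]), 'eef_pos': array([0.1680801 , 0.52343417, 0.21615055]), 'orientation': array([ 1.54776280e-01,  9.87949378e-01, -5.35032169e-04, -2.08206463e-04]), 'contact_force': array([0.14660787, 0.00226572, 1.31982431]), 'moment': array([ 0.03150757, -0.01073124, -0.01599949]), 'finger_force': 0.0, 'grip_width': 0.0882666980853002}
```

View pics/top0.png

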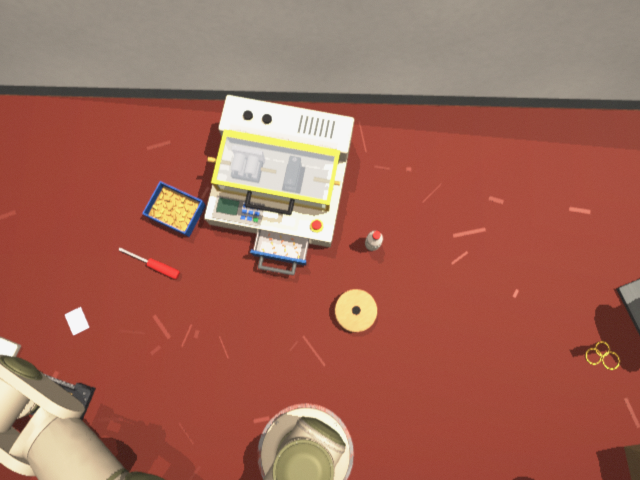

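View pics/side0.png

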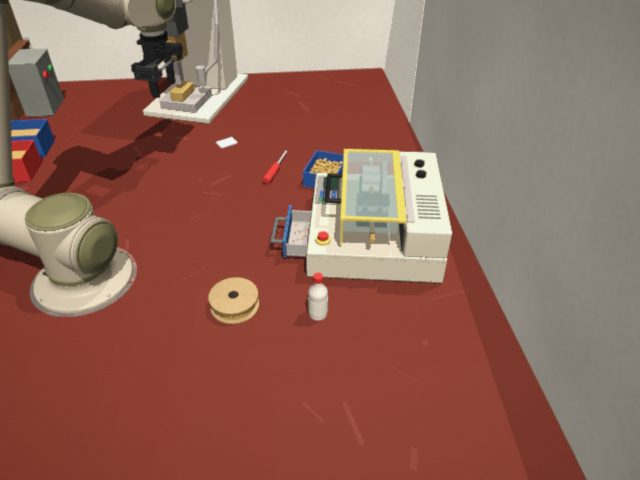

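The top view shows the machine at about (280,170), with its front turned toward the robot. The drawer bar is at about (277,268), the grip bar at (270,208), the oiler at (374,240), the reel at (356,311), the tub at (173,209) and the screwdriver at (150,264). In the side view the guard is shut and the drawer is open. Next I'll zoom in to get accurate corners.

Run:
```python
import cv2
a=cv2.imread("pics/top0.png")[85:285,195:395]; cv2.imwrite("pics/topz.png",cv2.resize(a,(600,600),interpolation=cv2.INTER_CUBIC))
```

```text
(no output)
```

View pics/topz.png

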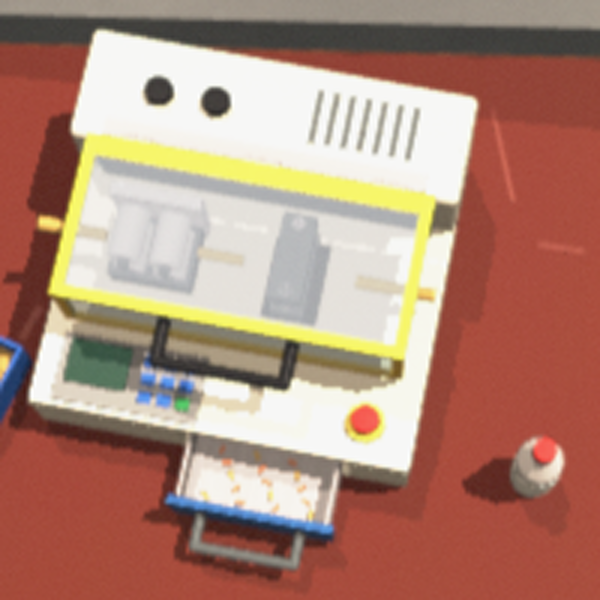

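The zoom shows the housing's rear corners at (97,30) and (478,100) and the ledge's front corners at (30,403) and (410,473). The grip bar runs from (155,362) to (287,384), and the drawer bar from (193,548) to (298,566).

```bash
cat > h.py <<'E'
import numpy as np, json
from scipy.spatial.transform import Rotation as R
def ray(c,uv,z):
    K=np.array(c["camera_matrix"]);T=np.array(c["cam_to_world"])
    d=np.linalg.inv(K)@[uv[0],uv[1],1]; d=T[:3,:3]@[d[0],-d[1],-d[2]]
    return T[:3,3]+d*(z-T[2,3])/d[2]
def fit(m,w):
    m,w=np.array(m),np.array(w); mc,wc=m.mean(0),w.mean(0)
    a=((m-mc)[:,0]+1j*(m-mc)[:,1]); b=((w-wc)[:,0]+1j*(w-wc)[:,1])
    th=np.angle((a.conj()*b).sum()); Q=np.array([[np.cos(th),-np.sin(th)],[np.sin(th),np.cos(th)]])
    t=wc-Q@mc; return th,t,Q,np.abs((m@Q.T+t)-w)
E
python3 - <<'E'
from h import *
from plant import optics
c=optics.camera("top")
P=lambda u,v,z: ray(c,(u/3+195-.33,v/3+85-.33),z)[:2]
pts=[((.15,.17),(97,30),.16),((.15,-.17),(478,100),.16),((-.17,.17),(30,403),.082),((-.17,-.17),(410,473),.082),((-.13,0),(221,373),.15)]
th,t,Q,e=fit([p[0] for p in pts],[P(*p[1],p[2]) for p in pts])
print("yaw",np.degrees(th),"t",t,"res",np.round(e*1e3,1).tolist())
M=lambda w: Q.T@(w-t)
print("bar ends mach",M(P(155,362,.15)),M(P(287,384,.15)))
print("drawer ends mach",M(P(193,548,.04)),M(P(298,566,.04)), "front blue", M(P(168,500,.066)),M(P(332,533,.066)))
for n,uv,z in [("oiler",(374,240),.06),("reel",(356,311),.034),("tub",(173,209),.05)]:
    w=ray(c,uv,z)[:2]; print(n,w,M(w))
for n,m in [("grip",(-.13,0)),("drawer0",(-.208,-.04)),("hinge",(.05,0))]: print(n,Q@m+t)
np.savez("m.npz",th=th,t=t)
E
```

```text
yaw -9.4881656774732 t [0.73128689 0.08567129] res [[0.6, 1.7], [1.4, 2.1], [0.6, 1.1], [0.8, 0.4], [1.7, 0.3]]
bar ends mach [-0.12940973  0.05678141] [-0.12723576 -0.05553886]
drawer ends mach [-0.26376039  0.00752367] [-0.26206396 -0.08698282] front blue [-0.22958442  0.03435437] [-0.23130992 -0.11221555]
oiler [ 0.54954612 -0.16695493] [-0.1376106  -0.27912907]
reel [ 0.3634767  -0.12269071] [-0.32843122 -0.2661428 ]
tub [0.62414532 0.37442667] [-0.1532754   0.26714348]
grip [0.60306533 0.107101  ]
drawer0 [0.51953864 0.08050603]
hinge [0.78060287 0.0774291 ]
```

```bash
cat >> h.py <<'E'
def go(poses,s=None):
    """poses: (machine xyz of TCP, tilt deg, yaw of tool y rel machine x deg); prints shift cm and rotvec deg from the present pose"""
    if s is None:
        from plant import r; s=r.observe()
    m=np.load("m.npz"); th=float(m["th"]); Q=R.from_euler("z",th); t=np.r_[m["t"],0]
    R0=R.from_quat(s["orientation"]); p0=s["eef_pos"]
    tilt0=lambda p,tilt,yaw: R.from_euler("y",-tilt,degrees=True)*R.from_matrix(np.c_[np.cross([np.cos(yaw),np.sin(yaw),0],[0,0,-1]),[np.cos(yaw),np.sin(yaw),0],[0,0,-1]])
    for p,tilt,yaw in poses:
        R1=Q*tilt0(p,tilt,np.radians(yaw)); w=Q.apply(p)+t
        print(np.round(R0.inv().apply(w-p0)*100,2).tolist(),np.round((R0.inv()*R1).as_rotvec(degrees=True),1).tolist())
    print("t",s["time"],"now mach",np.round(Q.inv().apply(p0-t),4),"zdir",np.round((Q.inv()*R0).apply([0,0,1]),3),"ydir",np.round((Q.inv()*R0).apply([0,1,0]),3),"q",np.round(s["qpos"],2),"F",np.round(Q.inv().apply(s["contact_force"]),1),"w",s["grip_width"])
E
python3 -c "
from h import *
go([((-.32,-.04,.15),20,90),((-.315,-.04,.02),20,90)])"
```

```text
[-35.93, -33.04, 6.65] [-1.5, -20.0, -8.2]
[-36.42, -32.95, 19.65] [-1.5, -20.0, -8.2]
t 0.15 now mach [-0.6277  0.3389  0.2162] zdir [-0.    -0.001 -1.   ] ydir [ 0.145  0.989 -0.001] q [ 1.04  0.38  1.3  -0.    1.46 -0.22] F [ 0.2 -0.4 -0.1] w 0.08807900689202194
```

{"api": "play_rows", "payload": {"moves": [[-1,[-3,-2.8,0.5],[0,-2,-1]],[-1,[-7,-6.5,1.3],[-0.3,-4,-2]],[-1,[-11,-10,2],[-0.5,-6,-3]],[-1,[-15,-13.8,2.8],[-0.6,-8,-3.5]],[-1,[-19,-17.5,3.5],[-0.8,-10,-4]],[-1,[-23,-21.2,4.3],[-1,-12,-5]],[-1,[-27,-24.8,5],[-1.2,-14,-6]],[-1,[-31,-28.5,5.8],[-1.3,-17,-7]],[-1,[-34,-31.3,6.3],[-1.4,-19,-8]],[-1,[-36,-33,6.7],[-1.5,-20,-8.2]],[-1,[-36,-33,6.7],[-1.5,-20,-8.2]],[-1,[-36,-33,6.7],[-1.5,-20,-8.2]]]}}

```text
time: 1.65
eef_pos: [0.4096, 0.0999, 0.1497]
orientation: [0.082, 0.981, -0.014, 0.173]
contact_force: [0.6, 0.6, -1.3]
grip_width: 0.0007
finger_force: 0.0
```

```bash
python3 -c "
from h import *
go([((-.315,-.04,.02),20,90),((-.276,-.04,.02),20,90),((-.215,-.04,.02),20,90)])
from plant import optics
import cv2
cv2.imwrite('pics/w1.png',optics.camera('wrist')['image'][:,:,::-1])"
```

```text
[4.0, -0.11, 12.34] [0.0, 0.0, -0.0]
[0.34, -0.11, 13.68] [0.0, 0.0, -0.0]
[-5.39, -0.11, 15.77] [0.0, 0.0, -0.0]
t 1.65 now mach [-0.3196 -0.039   0.1497] zdir [ 0.342  0.001 -0.94 ] ydir [0.    1.    0.001] q [-0.01  0.11  1.96 -0.08  0.73 -1.36] F [ 0.5  0.7 -1.3] w 0.0007076585302647843
```

View pics/w1.png

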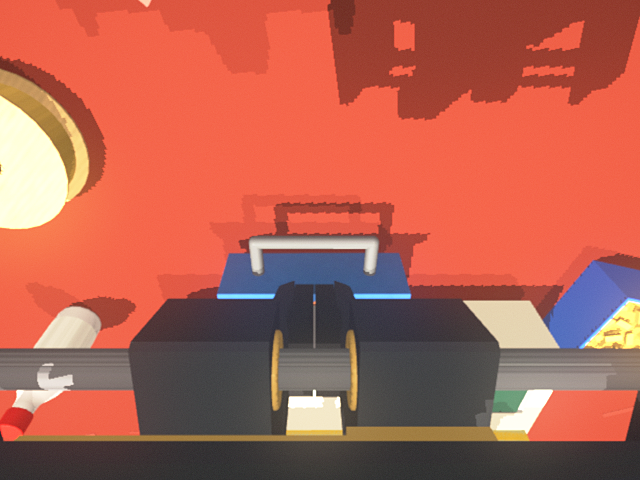

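The wrist view shows the drawer bar at (314,243), centred under the shut fingers at column 314, so the aim is right. Next I descend in front of the bar, then push.

{"api": "play_rows", "payload": {"moves": [[-1,[0.7,0,2],[0,0,0]],[-1,[1.5,0,4.5],[0,0,0]],[-1,[2.3,-0.1,7],[0,0,0]],[-1,[3.1,-0.1,9.5],[0,0,0]],[-1,[3.7,-0.1,11.5],[0,0,0]],[-1,[4,-0.1,12.3],[0,0,0]],[-1,[3,-0.1,12.7],[0,0,0]],[-1,[2,-0.1,13.1],[0,0,0]],[-1,[1,-0.1,13.4],[0,0,0]],[-1,[0.3,-0.1,13.7],[0,0,0]],[-1,[-0.3,-0.1,13.9],[0,0,0]],[-1,[-1,-0.1,14.2],[0,0,0]],[-1,[-1.7,-0.1,14.4],[0,0,0]],[-1,[-2.4,-0.1,14.7],[0,0,0]],[-1,[-2.4,-0.1,14.7],[0,0,0]]]}}

```text
time: 3.58
eef_pos: [0.4824, 0.0863, 0.0198]
orientation: [0.082, 0.981, -0.014, 0.174]
contact_force: [-0.1, 0.1, 0.7]
grip_width: 0.0003
finger_force: 0.0
```

```bash
python3 -c "
from h import *
go([((-.225,-.04,.02),20,90),((-.215,-.04,.02),20,90),((-.205,-.04,.02),20,90)])
from plant import optics
import cv2
a=optics.camera('top')['image'][:,:,::-1][85:285,195:395];cv2.imwrite('pics/t2.png',cv2.resize(a,(600,600)))"
```

```text
[-1.94, 0.04, 0.68] [0.0, 0.1, -0.1]
[-2.88, 0.04, 1.03] [0.0, 0.1, -0.1]
[-3.82, 0.04, 1.37] [0.0, 0.1, -0.1]
t 3.575 now mach [-0.2456 -0.0404  0.0198] zdir [ 0.343  0.001 -0.939] ydir [0.001 1.    0.001] q [-0.04  0.46  1.98 -0.12  0.35 -1.34] F [-0.1  0.1  0.7] w 0.0003037260081149327
```

{"api": "play_rows", "payload": {"moves": [[-1,[-0.6,0,0.2],[0,0,0]],[-1,[-1.2,0,0.4],[0,0,0]],[-1,[-1.7,0,0.6],[0,0,0]],[-1,[-2.1,0,0.75],[0,0,0]],[-1,[-2.4,0,0.85],[0,0,0]],[-1,[-2.6,0,0.93],[0,0,0]],[-1,[-2.8,0,1],[0,0,0]],[-1,[-2.8,0,1],[0,0,0]]]}}

```text
time: 4.62
eef_pos: [0.5117, 0.0815, 0.0201]
orientation: [0.082, 0.981, -0.014, 0.174]
contact_force: [0.3, -0.8, 0.4]
grip_width: 0.0002
finger_force: 0.0
```

```bash
python3 -c "
from h import *
go([((-.213,-.04,.02),20,90),((-.205,-.04,.02),20,90)])
from plant import optics
import cv2
a=optics.camera('side')['image'][:,:,::-1][170:290,240:400];cv2.imwrite('pics/s3.png',cv2.resize(a,(800,600)))"
```

```text
[-0.27, 0.04, 0.11] [0.0, 0.1, -0.0]
[-1.02, 0.04, 0.39] [0.0, 0.1, -0.0]
t 4.625 now mach [-0.2159 -0.0404  0.0201] zdir [ 0.344  0.001 -0.939] ydir [0.    1.    0.001] q [-0.05  0.49  1.91 -0.1   0.39 -1.37] F [ 0.5 -0.7  0.4] w 0.0001766193165288114
```

View pics/s3.png

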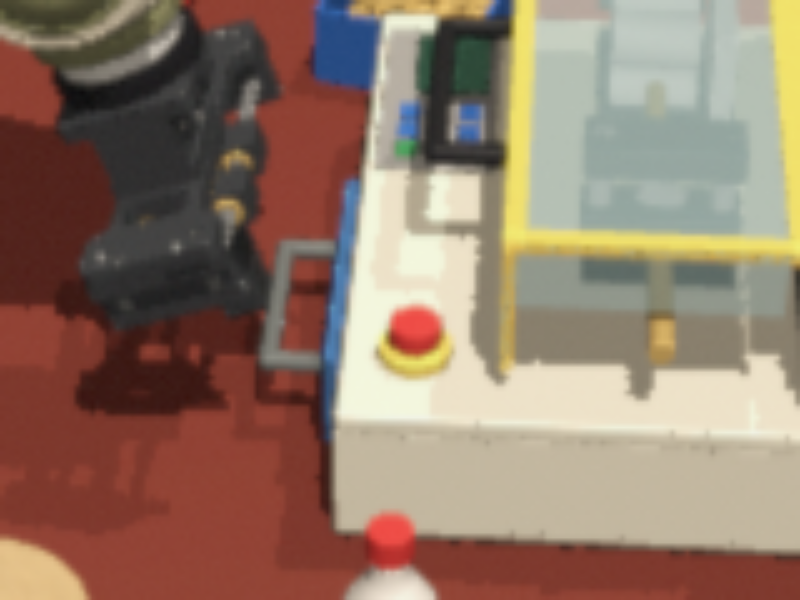

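The side crop shows the drawer front almost against the ledge, with the bar just ahead of the fingers at (280,330). I'll push a few millimetres further to feel the stop.

{"api": "play_rows", "payload": {"moves": [[-1,[-0.2,0,0.1],[0,0,0]],[-1,[-0.4,0,0.15],[0,0,0]],[-1,[-0.4,0,0.15],[0,0,0]]]}}

```text
time: 5.05
eef_pos: [0.5145, 0.0809, 0.0196]
orientation: [0.082, 0.982, -0.014, 0.172]
contact_force: [-4.2, 1.0, 2.1]
grip_width: 0.0001
finger_force: 2.1
```

{"api": "play_rows", "payload": {"moves": [[-1,[-0.2,0,0.1],[0,0,0]],[-1,[-0.3,0,0.1],[0,0,0]],[-1,[-0.3,0,0.1],[0,0,0]]]}}

```text
time: 5.42
eef_pos: [0.5149, 0.0808, 0.0191]
orientation: [0.082, 0.982, -0.014, 0.17]
contact_force: [-16.0, 3.4, 10.4]
grip_width: 0.0004
finger_force: 9.1
```

The drawer hit a stiff stop: 16 N for only 0.4 mm of travel. Now I back off and go above the guard grip.

```bash
python3 -c "
from h import *
go([((-.28,-.04,.02),20,90),((-.28,-.04,.20),0,60),((-.2,-.01,.25),0,30),((-.13,0,.25),0,0)])"
```

```text
[6.31, 0.05, -2.34] [-0.0, -0.4, -0.0]
[0.27, 0.04, -19.3] [5.1, 19.2, 29.7]
[-8.94, 3.05, -21.33] [10.3, 17.8, 59.4]
[-15.54, 4.05, -18.98] [15.4, 15.4, 89.0]
t 5.425 now mach [-0.2127 -0.0405  0.0191] zdir [ 0.336 -0.    -0.942] ydir [ 0.  1. -0.] q [-0.05  0.5   1.9  -0.1   0.41 -1.37] F [-16.3   0.7  10.4] w 0.00041483547092877195
```

{"api": "play_rows", "payload": {"moves": [[-1,[2,0,-0.7],[0,0,0]],[-1,[5,0,-1.8],[0,0,0]],[-1,[6.3,0,-2.3],[0,0,0]],[-1,[5.5,0,-5.5],[0.5,2,4]],[-1,[4,0,-10],[2,8,12]],[-0.55,[2,0,-15],[4,14,21]],[-0.55,[0.3,0,-19.3],[5.1,19.2,29.7]],[-0.55,[-2.8,1,-20],[6.8,18.8,39]],[-0.55,[-6,2,-20.7],[8.5,18.3,49]],[-0.55,[-9,3,-21.3],[10.3,17.8,59]],[-0.55,[-11,3.4,-20.6],[12,17,69]],[-0.55,[-13.5,3.7,-19.8],[13.7,16.3,79]],[-0.55,[-15.5,4,-19],[15.4,15.4,89]],[-0.55,[-15.5,4,-19],[15.4,15.4,89]],[-0.55,[-15.5,4,-19],[15.4,15.4,89]]]}}

```text
time: 7.3
eef_pos: [0.6041, 0.1062, 0.2517]
orientation: [0.762, 0.647, 0.003, 0.002]
contact_force: [-0.7, 0.1, 0.5]
grip_width: 0.0197
finger_force: 0.0
```

```bash
python3 -c "
from h import *
go([((-.13,0,.25),0,0),((-.13,0,.134),0,0)])
from plant import optics
import cv2
c=optics.camera('wrist');print(c['camera_matrix'].tolist(),np.round(c['mount'],4).tolist())
cv2.imwrite('pics/w4.png',c['image'][:,:,::-1])"
```

```text
[0.07, -0.12, 0.17] [0.4, -0.0, 0.2]
[0.06, -0.2, 11.77] [0.4, -0.0, 0.2]
t 7.3 now mach [-0.1289 -0.0007  0.2517] zdir [ 0.007  0.001 -1.   ] ydir [1.    0.003 0.007] q [-0.02  0.47  1.05 -0.    1.62  0.14] F [-0.7 -0.   0.5] w 0.01969885999522649
[[392.86752070275935, 0.0, 313.92007427766], [0.0, 392.86752070275935, 238.2334954770694], [0.0, 0.0, 1.0]] [[0.0005, 0.964, 0.2658, 0.0688], [1.0, -0.0004, -0.0003, -0.0011], [-0.0002, 0.2658, -0.964, -0.1678], [0.0, 0.0, 0.0, 1.0]]
```

View pics/w4.png

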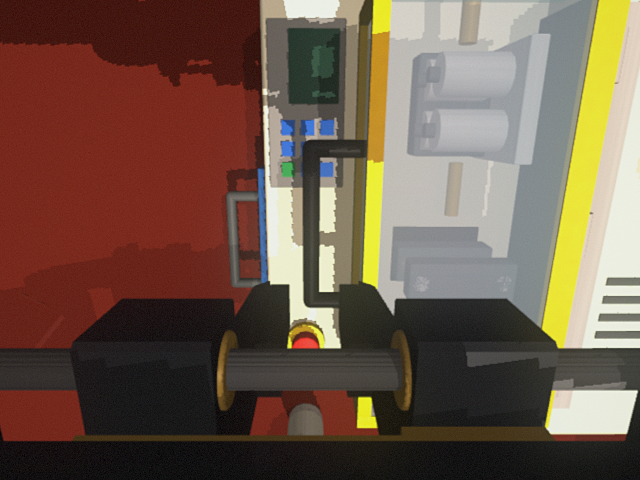

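The wrist view shows the drawer shut: its bar is at (232,240) and its front is flush with the ledge. The grip bar lies along column 311, from row 145 to row 303. I'll convert these pixels to positions.

```bash
python3 -c "
from h import *
from plant import r,optics
s=r.observe();c=optics.camera('wrist')
T=np.eye(4);T[:3,:3]=R.from_quat(s['orientation']).as_matrix();T[:3,3]=s['eef_pos']
c['cam_to_world']=T@np.array(c['mount'])
m=np.load('m.npz');Q=R.from_euler('z',float(m['th']))
for n,uv,z in [('bar L',(311,145),.15),('bar R',(311,300),.15),('drawer L',(232,196),.04),('drawer R',(236,284),.04)]:
    print(n,np.round(Q.inv().apply(ray(c,uv,z)-np.r_[m['t'],0]),4))"
```

```text
bar L [-0.1314  0.0585  0.15  ]
bar R [-0.1312 -0.0539  0.15  ]
drawer L [-0.2081  0.0061  0.04  ]
drawer R [-0.2087 -0.0856  0.04  ]
```

{"api": "play_rows", "payload": {"moves": [[-0.55,[0,-0.3,1],[0,0,0]],[-0.55,[0,-0.3,3],[0,0,0]],[-0.55,[0,-0.3,5],[0,0,0]],[-0.55,[0,-0.3,7],[0,0,0]],[-0.55,[0,-0.3,8.5],[0,0,0]],[-0.55,[0,-0.3,10],[0,0,0]],[-0.55,[0,-0.3,11],[0,0,0]],[-0.55,[0,-0.3,11.7],[0,0,0]],[-0.55,[0,-0.3,11.7],[0,0,0]]]}}

```text
time: 8.52
eef_pos: [0.6023, 0.1067, 0.1344]
orientation: [0.763, 0.646, 0.002, 0.002]
contact_force: [0.1, 0.4, 0.8]
grip_width: 0.0197
finger_force: 0.0
```

{"api": "play_rows", "payload": {"grip_force": 30, "moves": [[-0.8,[0,0,0],[0,0,0]],[-1,[0,0,0],[0,0,0]],[-1,[0,0,0],[0,0,0]],[-1,[0,0,0],[0,0,0]]]}}

```text
time: 9.02
eef_pos: [0.6023, 0.1067, 0.1348]
orientation: [0.763, 0.646, 0.003, 0.003]
contact_force: [-0.1, -0.3, -0.8]
grip_width: 0.0002
finger_force: 0.0
```

The fingers closed on nothing, so I'll look.

```bash
python3 -c "
from h import *
go([])
from plant import optics
import cv2
a=optics.camera('wrist')['image'][:,:,::-1];b=optics.camera('side')['image'][:,:,::-1][90:270,270:470]
cv2.imwrite('pics/w5.png',np.hstack([cv2.resize(a,(400,300)),cv2.resize(b,(400,300))]))"
```

```text
t 9.025 now mach [-0.1306 -0.0006  0.1348] zdir [ 0.007  0.001 -1.   ] ydir [1.    0.    0.007] q [-0.02  0.55  1.25 -0.    1.33  0.15] F [-0.  -0.3 -0.8] w 0.0001564817004036039
```

View pics/w5.png

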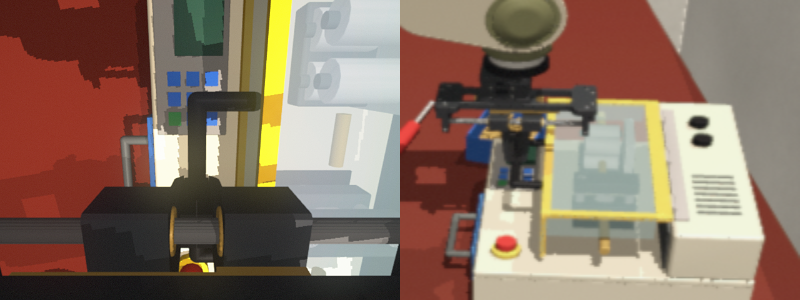

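The wrist half shows the bar running into the fingers at about (197,180), yet the fingers read as shut. I need a closer crop.

```bash
python3 -c "
from h import *
from plant import optics
import cv2
a=optics.camera('wrist')['image'][:,:,::-1];b=optics.camera('side')['image'][:,:,::-1][145:225,305:405]
cv2.imwrite('pics/w6.png',np.vstack([cv2.resize(a[200:340,220:420],(420,294),interpolation=2),cv2.resize(b,(420,300),interpolation=2)]))"
```

```text
(no output)
```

View pics/w6.png

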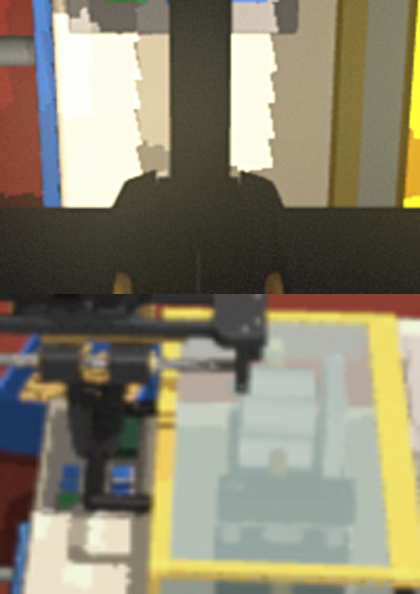

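```bash
cat >> h.py <<'E'
def px(c,w):
    T=np.array(c["cam_to_world"]); p=T[:3,:3].T@(np.asarray(w)-T[:3,3]); q=np.array(c["camera_matrix"])@[p[0],-p[1],-p[2]]; return q[:2]/q[2]
E
python3 -c "
from h import *
from plant import r,optics
s=r.observe();c=optics.camera('side')
m=np.load('m.npz');Q=R.from_euler('z',float(m['th']));W=lambda p:Q.apply(p)+np.r_[m['t'],0]
k=lambda u:np.round((u-[305,145])*[4.2,3.75]+[0,294],0)
print('tcp',k(px(c,s['eef_pos'])))
for p in [(-.131,.05,.15),(-.131,.0,.15),(-.131,-.055,.15),(-.095,-.055,.15),(-.131,-.055,.135),(-.131,-.055,.165)]: print(p,k(px(c,W(p))))
print(s['grip_width'],s['finger_force'],s['time'])"
```

```text
tcp [ 93. 472.]
(-0.131, 0.05, 0.15) [ 97. 411.]
(-0.131, 0.0, 0.15) [ 93. 453.]
(-0.131, -0.055, 0.15) [ 88. 502.]
(-0.095, -0.055, 0.15) [152. 504.]
(-0.131, -0.055, 0.135) [ 88. 521.]
(-0.131, -0.055, 0.165) [ 89. 483.]
0.00038222689751987856 0.0 9.225
```

{"api": "play_rows", "payload": {"moves": [[-1,[0,0,-0.3],[0,0,0]],[-1,[0,0,-0.6],[0,0,0]],[-1,[0,0,-1],[0,0,0]],[-1,[0,0,-1],[0,0,0]]]}}

```text
time: 9.78
eef_pos: [0.6024, 0.1067, 0.1451]
orientation: [0.763, 0.646, 0.003, 0.003]
contact_force: [0.1, -0.0, 0.1]
grip_width: 0.0002
finger_force: 0.0
```

```bash
python3 -c "
from h import *
go([])
from plant import optics,r
import cv2
c=optics.camera('side')
print('tcp px',px(c,r.observe()['eef_pos']))
cv2.imwrite('pics/s7.png',c['image'][:,:,::-1])
a=c['image'][:,:,::-1][140:260,300:460]
w=optics.camera('wrist')['image'][:,:,::-1]
cv2.imwrite('pics/s7z.png',np.vstack([cv2.resize(a,(400,300),interpolation=2),cv2.resize(w,(400,300),interpolation=2)]))"
```

```text
t 9.775 now mach [-0.1306 -0.0005  0.1451] zdir [ 0.008  0.001 -1.   ] ydir [1.    0.    0.008] q [-0.02  0.54  1.24 -0.    1.35  0.15] F [0.1 0.  0.1] w 0.00015663948899354122
tcp px [327.26524399 189.14721263]
```

View pics/s7z.png

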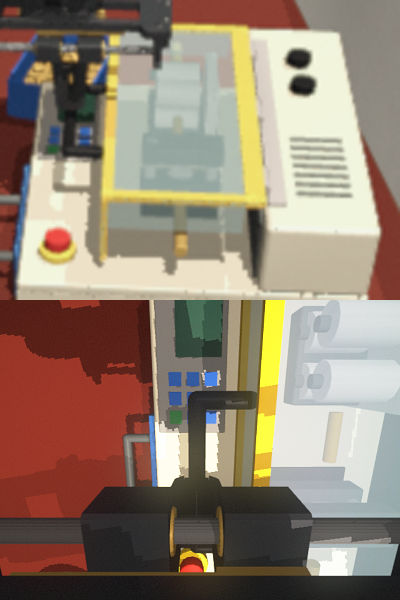

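Neither shut nor lifted does the gripper touch the bar. The wrist view puts the visible fingertips about 15–20 mm short of the nominal TCP, so I'll regrip deeper. At TCP z of about 0.116 the gripper body still clears the guard top.

{"api": "play_rows", "payload": {"moves": [[-1,[0,0,-2],[0,0,0]],[-1,[0,0,-4],[0,0,0]],[-0.55,[0,0,-4.5],[0,0,0]],[-0.55,[0,0,-4.5],[0,0,0]],[-0.55,[0,0,-4.5],[0,0,0]],[-0.55,[0,0,-3],[0,0,0]],[-0.55,[0,0,-1],[0,0,0]],[-0.55,[0,0,0.5],[0,0,0]],[-0.55,[0,0,1.5],[0,0,0]],[-0.55,[0,0,2.3],[0,0,0]],[-0.55,[0,0,2.9],[0,0,0]],[-0.55,[0,0,2.9],[0,0,0]]]}}

```text
time: 11.38
eef_pos: [0.6024, 0.1066, 0.1154]
orientation: [0.763, 0.646, 0.002, 0.002]
contact_force: [0.3, 0.8, 0.0]
grip_width: 0.0197
finger_force: 0.0
```

{"api": "play_rows", "payload": {"grip_force": 30, "moves": [[-0.8,[0,0,0],[0,0,0]],[-1,[0,0,0],[0,0,0]],[-1,[0,0,0],[0,0,0]]]}}

```text
time: 11.75
eef_pos: [0.6029, 0.1066, 0.116]
orientation: [0.763, 0.646, 0.003, 0.003]
contact_force: [2.9, 0.3, 0.5]
grip_width: 0.0109
finger_force: 30.0
```

The bar is now gripped: opening 10.9 mm at 30 N, with the bar about 34 mm behind the reported TCP. Next is a rigid arc about the hinge.

```bash
cat >> h.py <<'E'
def arc(angs):
    from plant import r; s=r.observe(); m=np.load("m.npz"); Q=R.from_euler("z",float(m["th"])); t=np.r_[m["t"],0]
    R0=R.from_quat(s["orientation"]);p0=s["eef_pos"];H=Q.apply([.05,0,.165])+t; ax=Q.apply([0,1,0])
    for a in angs:
        D=R.from_rotvec(ax*np.radians(a)); w=H+D.apply(p0-H)
        print(a,np.round(R0.inv().apply(w-p0)*100,2).tolist(),np.round((R0.inv()*D*R0).as_rotvec(degrees=True),1).tolist())
E
python3 -c "
from h import *
go([]); arc([2,5,10,15,20,25])"
```

```text
t 11.75 now mach [-0.1301 -0.0005  0.116 ] zdir [ 0.009  0.001 -1.   ] ydir [1.    0.    0.009] q [-0.02  0.57  1.28 -0.    1.29  0.15] F [2.8 0.8 0.5] w 0.010854873512420515
2 [0.0, -0.15, -0.63] [2.0, 0.0, 0.0]
5 [0.0, -0.34, -1.59] [5.0, 0.0, 0.0]
10 [0.0, -0.55, -3.21] [10.0, 0.0, 0.0]
15 [0.0, -0.61, -4.83] [15.0, 0.0, 0.0]
20 [0.01, -0.53, -6.46] [20.0, 0.0, 0.0]
25 [0.01, -0.31, -8.07] [25.0, 0.0, 0.0]
```

```bash
cat >> h.py <<'E'
def lift(angs,k=.3):
    H=np.array([.05,0,.165]);P=[]
    for a in angs:
        b=H+R.from_euler("y",a,degrees=True).apply([-.18,-.0005,-.015]); t=-k*a
        P.append((b+.034*np.array([np.sin(np.radians(t)),0,-np.cos(np.radians(t))]),t,0))
    go(P)
E
python3 -c "
from h import *
lift([0,1.5,4,7,10,13,16,19,22,25])"
```

```text
[0.0, 0.01, 0.0] [0.5, -0.1, 0.0]
[0.0, -0.05, -0.47] [0.9, -0.1, 0.0]
[0.0, -0.11, -1.26] [1.7, -0.1, 0.0]
[0.0, -0.15, -2.21] [2.6, -0.1, 0.0]
[0.0, -0.13, -3.15] [3.5, -0.1, 0.0]
[0.0, -0.07, -4.09] [4.4, -0.1, 0.0]
[0.01, 0.05, -5.03] [5.3, -0.1, 0.0]
[0.01, 0.21, -5.95] [6.2, -0.1, 0.0]
[0.01, 0.42, -6.87] [7.1, -0.1, 0.0]
[0.01, 0.68, -7.77] [8.0, -0.1, 0.0]
t 11.75 now mach [-0.1301 -0.0005  0.116 ] zdir [ 0.009  0.001 -1.   ] ydir [1.    0.    0.009] q [-0.02  0.57  1.28 -0.    1.29  0.15] F [2.8 0.8 0.5] w 0.010854873512420515
```

{"api": "play_rows", "payload": {"moves": [[-1,[0,0,-0.5],[0.9,0,0]],[-1,[0,-0.1,-1.3],[1.7,0,0]],[-1,[0,-0.15,-2.2],[2.6,0,0]],[-1,[0,-0.15,-3.1],[3.5,0,0]],[-1,[0,-0.1,-4.1],[4.4,0,0]],[-1,[0,0.05,-5],[5.3,0,0]],[-1,[0,0.2,-6],[6.2,0,0]],[-1,[0,0.4,-6.9],[7.1,0,0]],[-1,[0,0.7,-7.8],[8,0,0]],[-1,[0,0.7,-7.8],[8,0,0]]]}}

```text
time: 13.0
eef_pos: [0.608, 0.1057, 0.1937]
orientation: [0.761, 0.645, -0.043, -0.052]
contact_force: [-3.4, 0.9, -4.8]
grip_width: 0.0107
finger_force: 30.0
```

```bash
python3 -c "
from h import *
lift([25,28,31,34,37,40,43,46,48.5,50])"
```

```text
[0.0, 0.1, -0.02] [-0.2, -0.0, 0.0]
[0.0, 0.27, -0.93] [0.7, -0.0, 0.0]
[0.0, 0.5, -1.84] [1.6, -0.0, 0.0]
[0.01, 0.77, -2.73] [2.5, -0.0, 0.0]
[0.01, 1.08, -3.6] [3.4, -0.0, 0.0]
[0.01, 1.44, -4.46] [4.3, -0.0, 0.0]
[0.01, 1.85, -5.29] [5.2, -0.0, 0.0]
[0.01, 2.3, -6.1] [6.1, -0.0, 0.0]
[0.01, 2.7, -6.75] [6.8, -0.0, 0.0]
[0.01, 2.96, -7.13] [7.3, -0.0, 0.0]
t 13.0 now mach [-0.1249 -0.0005  0.1937] zdir [-0.135  0.001 -0.991] ydir [ 0.991  0.    -0.135] q [-0.03  0.58  1.03  0.02  1.67  0.14] F [-3.5  0.3 -4.8] w 0.01067733167731528
```

{"api": "play_rows", "payload": {"moves": [[-1,[0,0.2,-0.9],[0.9,0,0]],[-1,[0,0.4,-1.8],[1.8,0,0]],[-1,[0,0.7,-2.7],[2.7,0,0]],[-1,[0,1,-3.6],[3.6,0,0]],[-1,[0,1.4,-4.5],[4.5,0,0]],[-1,[0,1.8,-5.3],[5.4,0,0]],[-1,[0,2.2,-6.1],[6.2,0,0]],[-1,[0,2.6,-6.8],[7,0,0]],[-1,[0,2.9,-7.1],[7.4,0,0]],[-1,[0,2.9,-7.1],[7.4,0,0]],[-1,[0,2.9,-7.1],[7.4,0,0]]]}}

```text
time: 14.38
eef_pos: [0.6445, 0.0996, 0.2615]
orientation: [0.756, 0.641, -0.085, -0.101]
contact_force: [-11.3, 0.5, 4.4]
grip_width: 0.0108
finger_force: 30.0
```

```bash
python3 -c "
from h import *
lift([48,50,52])
from plant import optics,r
import cv2
c=optics.camera('side')
m=np.load('m.npz');Q=R.from_euler('z',float(m['th']));W=lambda p:Q.apply(p)+np.r_[m['t'],0]
H=np.array([.05,0,.165])
for a in (46,50,54):
  print(a,[np.round((px(c,W(H+R.from_euler('y',a,degrees=True).apply(p)))-[290,90])*[4.4,4.4]).tolist() for p in [(-.145,-.15,0),(-.145,-.15,-.069),(-.18,-.055,-.015)]])
a=c['image'][:,:,::-1][90:225,290:470]
cv2.imwrite('pics/s8.png',cv2.resize(a,None,fx=4.4,fy=4.4,interpolation=2))"
```

```text
[0.0, -0.06, 0.6] [-0.8, -0.0, 0.1]
[0.0, 0.21, 0.05] [-0.2, -0.0, 0.1]
[0.0, 0.5, -0.49] [0.4, -0.0, 0.1]
t 14.375 now mach [-0.0879 -0.0005  0.2615] zdir [-0.262  0.    -0.965] ydir [ 0.965  0.001 -0.262] q [-0.04  0.7   0.63  0.04  2.07  0.14] F [-11.2  -1.4   4.4] w 0.010826853308366722
46 [[319.0, 407.0], [212.0, 485.0], [251.0, 274.0]]
50 [[336.0, 396.0], [222.0, 468.0], [269.0, 259.0]]
54 [[354.0, 385.0], [233.0, 451.0], [288.0, 245.0]]
```

View pics/s8.png

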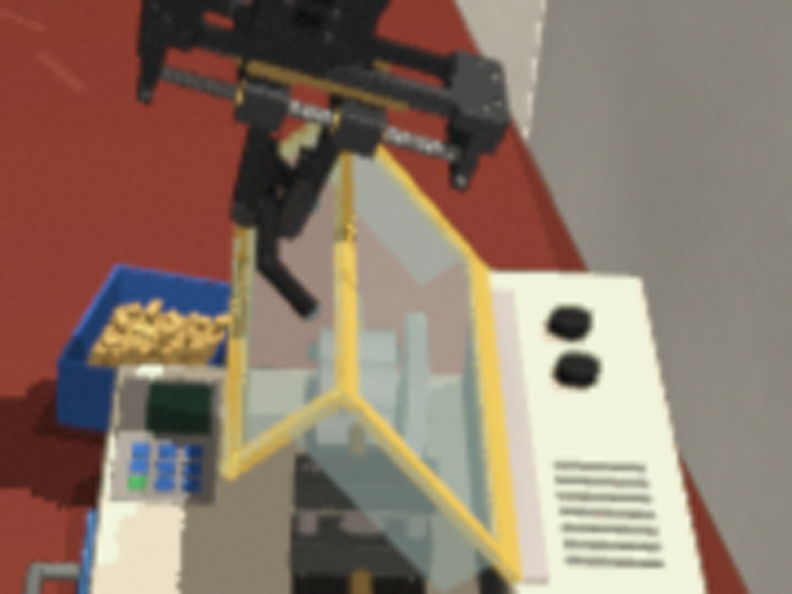

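The picture shows the guard's front edge running from (343,397) to (230,470). Its direction matches an opening of about 49.7°. There is a mild radial preload, so I relieve it slightly.

{"api": "play_rows", "payload": {"moves": [[-1,[0,-0.1,-0.05],[0,0,0]],[-1,[0,-0.1,-0.1],[0,0,0]],[-1,[0,-0.1,-0.1],[0,0,0]],[-1,[0,-0.1,-0.1],[0,0,0]]]}}

```text
time: 14.92
eef_pos: [0.6446, 0.0996, 0.2616]
orientation: [0.756, 0.641, -0.085, -0.101]
contact_force: [-6.1, 0.8, -1.8]
grip_width: 0.0109
finger_force: 30.0
```

```bash
python3 -c "
from h import *
go([])
from plant import optics,r
import cv2
m=np.load('m.npz');Q=R.from_euler('z',float(m['th']));W=lambda p:Q.apply(p)+np.r_[m['t'],0]
b0=cv2.imread('pics/s3.png')
c=optics.camera('side');im=c['image'].astype(int)
# yellow guard corner check: lowest yellow pixel (front panel bottom right) and drawer front (blue) in crop
hsv=cv2.cvtColor(c['image'],cv2.COLOR_RGB2HSV);y=cv2.inRange(hsv,(18,110,110),(35,255,255))
sub=y[180:205,335:350];print('corner region cols/rows',[ (i.min(),i.max()) for i in np.nonzero(sub)] if sub.any() else None)
def dr(img): 
    h=cv2.cvtColor(img,cv2.COLOR_BGR2HSV);k=cv2.inRange(h,(100,120,60),(125,255,255)); k=k[200:262,295:330]; v,u=np.nonzero(k); return len(u),u.mean() if len(u) else None
print('drawer blue',dr(c['image'][:,:,::-1].copy()),'at shut+lifted earlier',dr(cv2.imread('pics/s7.png')))
H=np.array([.05,0,.165]);s=r.observe()
p=Q.inv().apply(s['eef_pos']-np.r_[m['t'],0]);z=(Q.inv()*R.from_quat(s['orientation'])).apply([0,0,1])
v=p-.034*z-H;print('bar rel',v,'angle',np.degrees(np.arctan2(v[2],-v[0]))+4.76,'rad',np.hypot(v[0],v[2]))"
```

```text
t 14.925 now mach [-0.0878 -0.0006  0.2616] zdir [-0.261  0.    -0.965] ydir [ 0.965  0.001 -0.261] q [-0.04  0.7   0.63  0.04  2.07  0.14] F [-6.1 -0.2 -1.8] w 0.010853728588044386
corner region cols/rows [(np.int64(0), np.int64(18)), (np.int64(5), np.int64(14))]
drawer blue (50, np.float64(13.98)) at shut+lifted earlier (52, np.float64(13.0))
bar rel [-0.12890916 -0.00056185  0.12943329] angle 49.87624280919762 rad 0.18267607670052297
```

The guard sits at 49.9° by the arm's kinematics, which agrees with the picture. It is held steadily at 30 N with only a light wrist load, and the drawer is still home.

```bash
python3 -c "
from plant import workorder
print(workorder.finish_job())"
```

```text
the job is handed in; nothing more can be done
None
```

The drawer is pushed home against its stop, and the guard was then raised to about 50° (49.9° by the arm's pose, about 49.7° in the picture), with the gripper still holding it; I handed the job in at about 15 s, and the robot went nowhere near the loose items.

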